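Put three containers on the right risers so that their tops come level

TASK

Each of the three containers stands on the wrong wooden riser. Rearrange them so that their tops all come level: the tallest container on the lowest riser, the middle one on the middle riser and the shortest on the highest, each upright and in the middle of its riser. The empty cork mat (or any clear bit of bench) may be used to park one in the meantime; set everything down gently without dropping or tipping it, and leave the dish, the nippers and the piece of glass where they are.

Things in the scene. Friction and masses are not known exactly. Their poses are not given: they have to be found in the camera images.
- tall_can: the tallest container: an upright round white spray can with a printed dark band, 48 mm in diameter and 120 mm tall (a plain cylinder to about 85 mm up, then shoulder and thin nozzle; grip about 75 mm up, lower and the palm may hit the nozzle). Origin: centre of its underside, z up. Loose, about 0.2 kg. Starts upright on the middle riser; belongs on the low riser
- lidded_jar: the middle container: an upright round clear jar with bits of glass inside and a yellow-brown screwed-on lid, 64 mm in diameter and 83 mm tall (body full width from 4 to 65 mm up; the lid is 60 mm wide). Origin: centre of its underside, z up. Loose, about 0.2 kg. Starts upright on the high riser; belongs on the middle riser
- short_jar: the shortest container: an upright round clear open jar without a lid, pale bits of glass inside, 60 mm in diameter and 62 mm tall. Origin: centre of its underside, z up. Loose, about 0.2 kg. Starts upright on the low riser; belongs on the high riser
- low_top (a point): centre of the flat top of the low riser: a plain round wooden disc, 96 mm in diameter, top 15 mm above the bench; fixed to the bench
- middle_top (a point): centre of the flat top of the middle riser: a plain square wooden block, 92 x 92 mm, top 52 mm above the bench; fixed to the bench
- high_top (a point): centre of the flat top of the high riser: a turned wooden pedestal like a spool, foot 100 mm and top 88 mm in diameter, top 73 mm above the bench; fixed to the bench
- cork_mat: the free parking spot: an empty round cork mat, 100 mm in diameter and 3 mm thick, lying fixed on the bench. Origin: centre of its underside (top surface 3 mm higher)
- dish: bystander: a small round dish of mosaic stones, 69 mm in diameter and 18 mm high, loose on the bench; origin: centre of its underside
- nippers: bystander: turquoise-handled wheel nippers lying flat, 185 x 70 x 16 mm, loose on the bench; origin: centre of the underside
- offcut: bystander: a flat green glass offcut, 42 x 65 x 8 mm, loose on the bench; origin: centre of its underside
Things that resemble listed ones, but are neither listed nor needed, are in the scene too. Leave any red look-alike of the lidded_jar alone.

How it is judged:
By the outcome, as a careful person would: the job done as asked, in the order asked, and still so for the second after the job is handed in, with the robot touching nothing.
It also fails if it takes over 115 s, if anything falls off the work surface, if the arm or the gripper's body presses on something with over 40 N, if the wrist force passes 120 N, or if a joint passes its speed limit or range.

ROBOT

A 7-joint arm with a two-finger parallel gripper is mounted at the origin on a cart in front of the work surface, level with it; the furniture and walls round the work are solid. World frame = base frame: x ahead of the robot, y to its left, z up, the work surface at z = 0. Lengths are in mm, angles in rad, forces in N, time in s.
With the tool pointing down it reaches from about 400 to 900 mm from the base axis. Payload 5.5 kg.
Tool frame: the origin (TCP) lies midway between the tips of the shut fingers; the grasp point (between the pads) lies 19 mm behind it (manip.grip_point_offset is the z of the grasp point in the tool frame, in mm); z points along the fingers, y is the line along which they close (so a half turn about z gives the same grasp; the last joint's range is limited). The gripper opens to 85 mm and grips with 20 to 120 N. Pads are 22 mm wide; open, the fingers measure 114 mm over their backs; the gripper's body (76 mm by 85 mm) begins 54 mm behind the grasp point. The pads swing forward as they close: fully open they stand 13 mm farther back than shut.
Start: joints at [-1.08, 0.501, -0.427, 1.55, 0.221, 1.138, -0.21], TCP at [146.754, 633.216, 231.31] pointing down, gripper open.
Joint ranges: [-2.88, 2.88], [-0.31, 2.03], [-1.54, 1.56], [0.2, 2.42], [-1.41, 4.55], [0.19, 2.02], [-2.57, 2.57]. Speed limits (rad/s): [2.57, 2.57, 3.14, 3.14, 3.14, 3.14, 3.14].

INTERFACE

Orientations are given as a unit quaternion [w, x, y, z].
In Python, from station import manip, imaging gives the robot as it stands.
- The arm moves only by the tool move_arm, never from a script. Its argument "targets" is a list of rows, each a list of 7 numbers: the shift along the tool's x, y, z in mm, then the turn, a rotation vector about the tool's x, y, z in rad, then the opening, from 0 (shut) to 1 (fully open). In form: [[tx, ty, tz, rx, ry, rz, hand], ...]. A call has 1 to 12 rows; each row shifts and turns the commanded pose from where the row before left it, along the tool's axes as they then stand; what a row does not reach is not made up. A row lasts 1/12 s, in which the tool goes at most 41.7 mm and 7.16 degrees, less where a joint would pass 70% of its speed; a pose out of reach is approached as far as the arm can. A call with a gripper value outside its range is refused whole. The fingers move at their own pace and stop on an object; the grip force is fixed at half the most. Time passes only in rows, so rows that do not move let the fingers close. It gives the time, the measured TCP pose, the force, the opening and the grip force at its end, in the units of the state.
- manip.sense(): the state, without advancing time (a new reading comes with each control period).
- imaging.get_image(name): name is "scene" or "top"; returns (picture, depth): 384x512x3 uint8, blue, green, red; 384x512 float32, mm along the optical axis (not along the pixel's ray), 0 where there is no reading.
- imaging.camera_params(name): a dict with "fx", "fy", "cx", "cy" (pixels), "world_from_camera" (4x4, takes a point from camera to world coordinates). Camera axes: x right, y down, z forward; pixel columns grow to the right and rows downward; lengths in mm; the calibration is good to about 2 mm. A picture is of the moment at which its call begins. camera_params takes no time and is no camera call.
- manip.finish_job(): hands the job in; it is judged then, once.
The state is a dict: "clock": time; "joint_pos": joint angles; "joint_velocities": joint speeds; "effort": joint torques, N m; "tcp_pos": TCP position; "tool_rot": TCP orientation; "ft_force": force on the tool from outside, world axes, zero at the start; "ft_torque": the same for the moment, N m; "finger_gap": finger opening in mm; "gripper_force": force on a finger pad.
Only numpy, scipy, OpenCV 4.12 (cv2) and the standard library are available. Lean on these libraries where they do the work, as an engineer would, in place of code of your own. Each camera call takes 0.05 s, during which the arm holds its last target. There are 200 camera calls.

## Working session

There is one attempt and no reset: what is moved stays moved. The work goes in short steps, Python scripts to look and compute and a tool call to move; the robot and the scene stay as the last step left them, time stands still between calls to the robot, and variables do not carry over. Pictures are saved under pics/ and viewed, at most 14 in all, crops included, and the job is handed in when it is done.

Besides the shell and the picture viewer there is one more tool, called after "Request:" as name([rows], argument=value, ...), one row to a line, values as JSON. move_arm: Moves the arm, as the interface text tells. Its arguments: {"type":"object","properties":{"targets":{"type":"array"}},"required":["targets"]}

```bash
mkdir -p pics; cat > h.py <<'E'
import numpy as np, cv2
from station import manip, imaging
def snap(n,tag):
    im,d=imaging.get_image(n); cv2.imwrite(f'pics/{tag}.png',im); np.save(f'pics/{tag}.npy',d); return im,d
def world(n,d):
    p=imaging.camera_params(n); v,u=np.mgrid[:d.shape[0],:d.shape[1]]
    P=np.stack([(u-p['cx'])*d/p['fx'],(v-p['cy'])*d/p['fy'],d,np.ones_like(d)],-1)
    return (P@np.array(p['world_from_camera']).T)[...,:3]
E
python3 - <<'E'
from h import *
a,_=snap('scene','s0'); b,_=snap('top','t0')
for n in('scene','top'): print(imaging.camera_params(n))
print(manip.sense(), manip.grip_point_offset)
E
```

```text
{'fx': 378.5159955352706, 'fy': 378.5159955352706, 'cx': 263.54037157450523, 'cy': 195.20054467998054, 'world_from_camera': array([[ 8.19928408e-01, -2.67107875e-01,  5.06330711e-01,
         7.71709621e+01],
       [-5.72223664e-01, -4.08146465e-01,  7.11320280e-01,
        -7.10209732e+02],
       [ 1.66578415e-02, -8.72966120e-01, -4.87496328e-01,
         4.76067822e+02],
       [ 0.00000000e+00,  0.00000000e+00,  0.00000000e+00,
         1.00000000e+00]])}
{'fx': 389.67657444278746, 'fy': 389.67657444278746, 'cx': 254.96374696291616, 'cy': 193.77775781411978, 'world_from_camera': array([[-2.48909719e-03, -9.87663020e-01,  1.56574463e-01,
         3.77118968e+02],
       [-9.99691102e-01,  6.32954340e-03,  2.40341086e-02,
        -1.03967449e+02],
       [-2.47286451e-02, -1.56466274e-01, -9.87373688e-01,
         9.21399932e+02],
       [ 0.00000000e+00,  0.00000000e+00,  0.00000000e+00,
         1.00000000e+00]])}
{'clock': 0.1, 'joint_pos': array([-1.07978964,  0.50174803, -0.42683767,  1.55136212,  0.22081155,
        1.13832467, -0.2102769 ]), 'joint_velocities': array([-0.00037153, -0.00227953, -0.00050359, -0.00244748, -0.00036995,
       -0.00084452, -0.00042185]), 'effort': array([-1.04668894e-02, -5.70815849e+01, -5.83784446e+00, -2.81748766e+01,
        1.06570669e-02,  5.56295869e-03, -1.40215839e-07]), 'tcp_pos': array([146.67688434, 632.57603455, 230.36261461]), 'tool_rot': array([-1.29175602e-04,  1.13604478e-01,  9.93525656e-01, -8.81708521e-04]), 'ft_force': array([ 0.55360537, -0.24783458,  0.30274633]), 'ft_torque': array([0.05029803, 0.02619934, 0.03962472]), 'gripper_force': 0.0, 'finger_gap': 85.37107181223523} -18.700000000000003
```

View pics/s0.png

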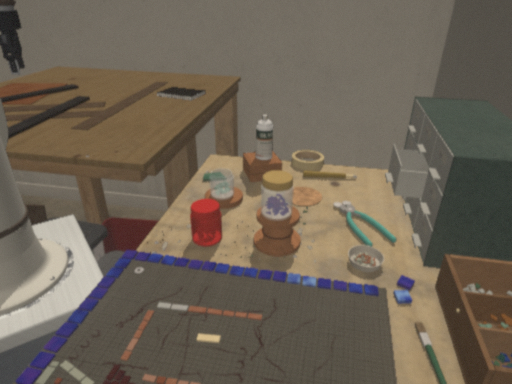

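View pics/t0.png

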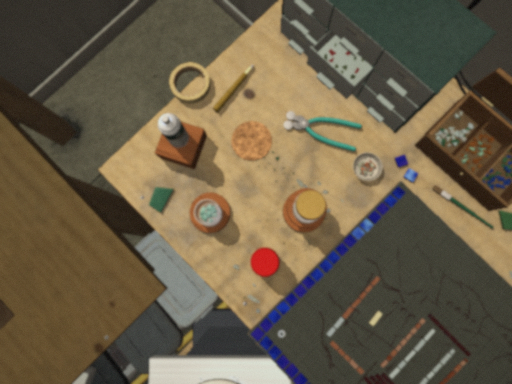

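The top view shows the tall can at (170,125) on the square block, the short jar at (210,212) on the disc, and the lidded jar with its yellow-brown lid at (312,205) on the spool. The cork mat is at (252,140).

Possible mix-ups:
- Lidded jar: the red look-alike at (265,262).
- Short jar: the dish at (368,167).
- Cork mat: the ring at (189,82).

I'll check the choice in one close crop.

```bash
python3 - <<'E'
from h import *
im=cv2.imread('pics/t0.png'); d=np.load('pics/t0.npy')
c=im[70:290,130:400]; cv2.imwrite('pics/c0.png',cv2.resize(c,None,fx=2.7,fy=2.7,interpolation=cv2.INTER_CUBIC))
W=world('top',d); s=cv2.imread('pics/s0.png');WS=world('scene',np.load('pics/s0.npy'))
def blob(u,v,r,zlo,zhi,tag,W=W):
    w=W[v-r:v+r,u-r:u+r].reshape(-1,3); w=w[(w[:,2]>zlo)&(w[:,2]<zhi)]
    if len(w)<5: print(tag,'few');return
    (c,rad)=cv2.minEnclosingCircle(w[:,:2].astype(np.float32)); rc=cv2.minAreaRect(w[:,:2].astype(np.float32))
    print(tag,len(w),'circ',np.round(c,1),round(rad,1),'rect',np.round(rc[0],1),np.round(rc[1],1),round(rc[2],1),'zmed',round(np.median(w[:,2]),1))
print('bench z',W[165,220],W[180,330],W[240,190],W[250,330])
blob(180,145,32,46,58,'mid')
blob(170,125,20,140,180,'cantop')
blob(170,125,25,85,135,'canbody')
blob(210,212,26,10,20,'low')
blob(210,212,26,70,85,'short rim')
blob(308,208,32,68,77,'high')
blob(308,208,32,148,162,'lid')
blob(265,262,20,70,110,'red')
blob(252,140,24,1.5,8,'cork')
print('red z',np.round(W[262,265]),'ring',np.round(W[82,189]),np.round(W[82,172]))
E
```

```text
bench z [593.84235609   2.88059489   2.9506458 ] [ 555.19353595 -261.22922641    1.63890279] [413.64714281  71.58165408   2.77249834] [ 389.2798883  -253.83668426   13.78636385]
mid 994 circ [641.4  94.2] 62.5 rect [641.5  94.1] [92.8 92.7] 70.4 zmed 53.2
cantop 393 circ [650.5  97. ] 23.8 rect [648.9  95.7] [42.  45.6] 27.2 zmed 155.9
canbody 192 circ [647.3  94. ] 23.4 rect [638.8  87.4] [21.5 46.7] 38.1 zmed 110.1
low 670 circ [479.   26.3] 47.9 rect [479.3  25.5] [94.6 93.9] 45.5 zmed 16.3
short rim 108 circ [473.5  24.8] 29.0 rect [472.8  24.2] [53.3 55.1] 68.3 zmed 75.2
high 368 circ [ 481.2 -194.7] 43.9 rect [ 481.4 -194.1] [86.2 86.1] 44.1 zmed 74.2
lid 704 circ [ 477.3 -193.9] 29.6 rect [ 476.5 -193.9] [56.9 57.6] 44.5 zmed 157.4
red 609 circ [ 364.7 -102.6] 29.3 rect [ 364.8 -102.4] [56.5 55.2] 0.2 zmed 84.3
cork 1681 circ [657.5 -73.9] 82.1 rect [657.6 -73. ] [115.9 119.8] 89.5 zmed 3.9
red z [ 364. -104.   83.] ring [1153.  233. -732.] [798. 121.  25.]
```

View pics/c0.png

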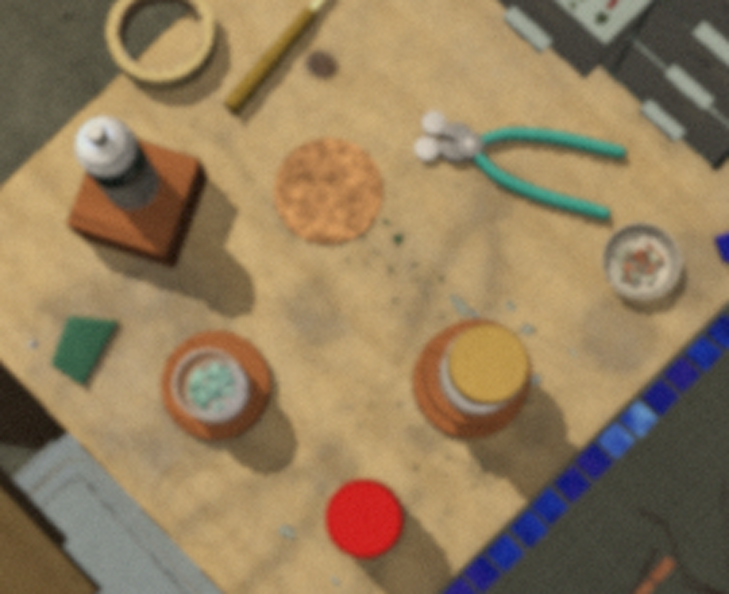

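```bash
cat >> h.py <<'E'
from scipy.spatial.transform import Rotation as R
def go(x,y,z,s=None):
    s=s or manip.sense(); q=s['tool_rot']; r=R.from_quat([q[1],q[2],q[3],q[0]])
    print('t%.1f'%s['clock'],'tcp',np.round(s['tcp_pos'],1),'gap',round(s['finger_gap'],1),'grip',round(s['gripper_force'],1),'f',np.round(s['ft_force'],1))
    print('axes',np.round(r.as_matrix(),3).tolist(),'shift',np.round(r.inv().apply(np.array([x,y,z])-s['tcp_pos']),1))
E
python3 - <<'E'
from h import *
W=world('top',np.load('pics/t0.npy'))
im=cv2.imread('pics/t0.png')
print('cork',W[140,252],W[140,234],W[140,270],W[123,252],W[158,252])
for v,u in((200,100),(250,60),(140,60),(330,60)): print('table',np.round(W[v,u]))
# scene-camera cross-check
WS=world('scene',np.load('pics/s0.npy')).reshape(-1,3)
def c(xy,r,zl,zh,t):
    k=WS[(np.hypot(*(WS[:,:2]-xy).T)<r)&(WS[:,2]>zl)&(WS[:,2]<zh)]
    if len(k)>4: q=cv2.minEnclosingCircle(k[:,:2].astype(np.float32)); print(t,len(k),np.round(q[0],1),round(q[1],1),np.median(k[:,2]))
c((477,-194),50,148,165,'lid');c((473,25),50,72,85,'rim');c((479,26),60,11,20,'low');c((481,-194),60,69,77,'high');c((641,94),80,47,57,'mid');c((648,95),50,140,155,'can')
E
```

```text
cork [654.33036046 -74.851051     7.518148  ] [655.33940821 -30.90974796   5.63613967] [ 654.29171654 -118.55965824    6.20533894] [698.91207033 -74.76744297   3.13066384] [610.2089994  -74.69268047   4.3848438 ]
table [524. 333. -94.]
table [390. 321. 114.]
table [ 875.  782. -693.]
table [230. 310. 112.]
lid 408 [ 474.3 -196.1] 29.8 154.14545057205032
rim 68 [471.1  24.2] 27.8 74.10702597158013
low 268 [475.9  22.7] 47.9 13.309298225281225
high 344 [ 479.  -197.7] 44.5 71.23305978487255
mid 340 [636.7  90.9] 61.2 50.08381586094649
can 108 [645.8  92.8] 22.5 147.72173884837161
```

Request:
move_arm([
  [0,0,0,0,0,0.105,1],
  [0,0,0,0,0,0.105,1],
  [0,0,0,0,0,0.105,1],
  [0,0,0,0,0,0.105,1],
  [0,0,0,0,0,0.105,1],
  [0,0,0,0,0,0.105,1],
  [0,0,0,0,0,0.105,1],
  [0,0,0,0,0,0.105,1],
  [0,0,0,0,0,0.105,1],
  [0,0,0,0,0,0.105,1],
])

```text
clock: 0.93
tcp_pos: [146.7, 632.8, 230.7]
tool_rot: [0.0, 0.598, 0.801, -0.001]
ft_force: [-0.7, 0.0, 0.2]
finger_gap: 85.3
gripper_force: 0.0
```

```bash
python3 -c "
from h import *
go(472.3,24.5,230)"
```

```text
t0.9 tcp [146.7 632.8 230.7] gap 85.3 grip 0.0 f [-0.7  0.   0.2]
axes [[-0.284, 0.959, -0.0], [0.959, 0.284, -0.001], [-0.001, -0.001, -1.0]] shift [-675.7  139.5    1.2]
```

Request:
move_arm([
  [-10,2,0,0,0,0,1],
  [-20,4,0,0,0,0,1],
  [-30,6,0,0,0,0,1],
  [-30,6,0,0,0,0,1],
  [-30,6,0,0,0,0,1],
  [-30,6,0,0,0,0,1],
  [-30,6,0,0,0,0,1],
  [-30,6,0,0,0,0,1],
  [-30,6,0,0,0,0,1],
  [-30,6,0,0,0,0,1],
  [-30,6,0,0,0,0,1],
  [-30,6,0,0,0,0,1],
])

```text
clock: 1.93
tcp_pos: [305.6, 333.9, 231.1]
tool_rot: [0.0, 0.595, 0.804, -0.0]
ft_force: [0.4, -0.5, 0.3]
finger_gap: 85.4
gripper_force: 0.0
```

Request:
move_arm([
  [-30,6,0,0,0,0,1],
  [-30,6,0,0,0,0,1],
  [-30,6,0,0,0,0,1],
  [-30,6,0,0,0,0,1],
  [-30,6,0,0,0,0,1],
  [-30,6,0,0,0,0,1],
  [-30,6,0,0,0,0,1],
  [-30,6,0,0,0,0,1],
  [-30,6,0,0,0,0,1],
  [-30,8,0,0,0,0,1],
  [-30,8,0,0,0,0,1],
  [-16,4,0,0,0,0,1],
])

```text
clock: 2.93
tcp_pos: [476.8, 22.1, 231.3]
tool_rot: [0.001, 0.596, 0.803, -0.0]
ft_force: [0.3, -0.7, -0.0]
finger_gap: 85.6
gripper_force: 0.0
```

```bash
python3 -c "
from h import *
go(472.3,24.5,37); print(manip.sense()['joint_pos'].round(2))"
```

```text
t2.9 tcp [476.8  22.1 231.3] gap 85.6 grip 0.0 f [ 0.3 -0.7 -0. ]
axes [[-0.288, 0.957, 0.001], [0.957, 0.288, -0.001], [-0.001, 0.0, -1.0]] shift [  3.8  -3.7 194.3]
[-0.34  0.16  0.26  1.99 -0.05  1.    0.24]
```

Request:
move_arm([
  [4,-4,0,0,0,0,1],
  [0,0,15,0,0,0,1],
  [0,0,20,0,0,0,1],
  [0,0,20,0,0,0,1],
  [0,0,20,0,0,0,1],
  [0,0,20,0,0,0,1],
  [0,0,20,0,0,0,1],
  [0,0,20,0,0,0,1],
  [0,0,15,0,0,0,1],
  [0,0,10,0,0,0,1],
  [0,0,10,0,0,0,1],
  [0,0,0,0,0,0,1],
])

```text
clock: 3.93
tcp_pos: [469.5, 29.2, 59.8]
tool_rot: [-0.001, 0.596, 0.803, -0.001]
ft_force: [-0.2, -0.4, 0.0]
finger_gap: 85.5
gripper_force: 0.0
```

Request:
move_arm([
  [0,0,10,0,0,0,1],
  [0,0,9,0,0,0,1],
  [0,0,5,0,0,0,1],
  [0,0,0,0,0,0,1],
  [0,0,0,0,0,0,1],
])

```text
clock: 4.35
tcp_pos: [470.9, 29.1, 37.1]
tool_rot: [-0.0, 0.596, 0.803, -0.0]
ft_force: [0.3, -0.1, 0.5]
finger_gap: 85.6
gripper_force: 0.0
```

```bash
python3 -c "
from h import *
snap('scene','s1'); im,d=snap('top','t1')
a=cv2.imread('pics/s1.png')[130:290,150:350]; b=im[130:290,130:330]
cv2.imwrite('pics/c1.png',cv2.resize(np.hstack([a,b]),None,fx=2,fy=2))
go(472.3,24.5,37)"
```

```text
t4.5 tcp [471.3  29.1  37.5] gap 85.4 grip 0.0 f [ 0.5  0.6 -0.9]
axes [[-0.289, 0.957, 0.0], [0.957, 0.289, 0.0], [-0.0, 0.0, -1.0]] shift [-4.7 -0.4  0.5]
```

View pics/c1.png

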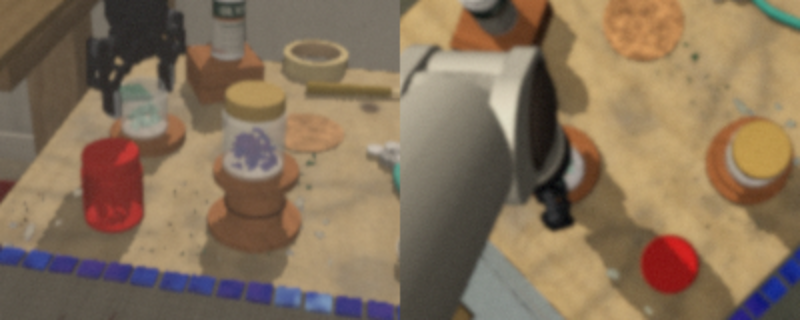

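The gripper straddles the short jar (left half, about (145,105)). I'll correct by 5 mm along tool x, then close.

Request:
move_arm([
  [-3,0,0,0,0,0,1],
  [-2,0,0,0,0,0,1],
  [0,0,0,0,0,0,1],
  [0,0,0,0,0,0,0.5],
  [0,0,0,0,0,0,0.5],
  [0,0,0,0,0,0,0.4],
  [0,0,0,0,0,0,0.4],
  [0,0,0,0,0,0,0.4],
  [0,0,0,0,0,0,0.4],
  [0,0,0,0,0,0,0.4],
])

```text
clock: 5.28
tcp_pos: [472.7, 24.4, 37.9]
tool_rot: [0.0, 0.596, 0.803, 0.0]
ft_force: [-2.1, -0.1, 7.5]
finger_gap: 58.0
gripper_force: 63.7
```

```bash
python3 -c "
from h import *
go(653,-76,120)"
```

```text
t5.3 tcp [472.7  24.4  37.9] gap 58.0 grip 63.7 f [-2.1 -0.1  7.5]
axes [[-0.289, 0.957, 0.0], [0.957, 0.289, 0.0], [0.0, 0.0, -1.0]] shift [-148.2  143.6  -82.1]
```

Request:
move_arm([
  [0,0,-4,0,0,0,0.4],
  [0,0,-8,0,0,0,0.4],
  [0,0,-14,0,0,0,0.4],
  [0,0,-14,0,0,0,0.4],
  [0,0,-14,0,0,0,0.4],
  [0,0,-10,0,0,0,0.4],
  [0,0,-6,0,0,0,0.4],
  [0,0,0,0,0,0,0.4],
  [-5,5,0,0,0,0,0.4],
  [-8,8,0,0,0,0,0.4],
  [-12,11,0,0,0,0,0.4],
  [-15,15,0,0,0,0,0.4],
])

```text
clock: 6.28
tcp_pos: [521.2, -3.0, 106.3]
tool_rot: [-0.001, 0.596, 0.803, -0.001]
ft_force: [0.3, 0.2, -2.0]
finger_gap: 57.9
gripper_force: 64.7
```

Request:
move_arm([
  [-18,18,0,0,0,0,0.4],
  [-18,18,0,0,0,0,0.4],
  [-18,18,0,0,0,0,0.4],
  [-18,16,0,0,0,0,0.4],
  [-14,14,0,0,0,0,0.4],
  [-12,11,0,0,0,0,0.4],
  [-7,7,0,0,0,0,0.4],
  [-3,3,0,0,0,0,0.4],
  [0,0,0,0,0,0,0.4],
  [0,0,0,0,0,0,0.4],
  [0,0,0,0,0,0,0.4],
  [0,0,0,0,0,0,0.4],
])

```text
clock: 7.28
tcp_pos: [652.4, -75.0, 107.0]
tool_rot: [-0.001, 0.596, 0.803, -0.0]
ft_force: [0.6, 0.4, -1.3]
finger_gap: 57.4
gripper_force: 64.7
```

```bash
python3 -c "
from h import *
go(653,-76,26)"
```

```text
t7.3 tcp [652.4 -75.  107. ] gap 57.4 grip 64.7 f [ 0.6  0.4 -1.3]
axes [[-0.29, 0.957, -0.001], [0.957, 0.29, 0.001], [0.001, -0.001, -1.0]] shift [-1.1  0.3 81. ]
```

Request:
move_arm([
  [0,0,8,0,0,0,0.4],
  [0,0,15,0,0,0,0.4],
  [0,0,15,0,0,0,0.4],
  [0,0,15,0,0,0,0.4],
  [0,0,10,0,0,0,0.4],
  [0,0,6,0,0,0,0.4],
  [0,0,4,0,0,0,0.4],
  [0,0,2,0,0,0,0.4],
  [0,0,1,0,0,0,0.4],
  [0,0,0,0,0,0,0.4],
  [0,0,0,0,0,0,0.4],
])

```text
clock: 8.2
tcp_pos: [653.7, -75.8, 31.9]
tool_rot: [0.0, 0.596, 0.803, 0.0]
ft_force: [-0.5, 0.3, -2.4]
finger_gap: 57.6
gripper_force: 64.7
```

Request:
move_arm([
  [0,0,1,0,0,0,0.4],
  [0,0,1,0,0,0,0.4],
  [0,0,1,0,0,0,0.4],
  [0,0,0.5,0,0,0,0.4],
  [0,0,0,0,0,0,0.4],
  [0,0,0,0,0,0,0.4],
])

```text
clock: 8.7
tcp_pos: [653.1, -75.7, 27.7]
tool_rot: [-0.0, 0.596, 0.803, -0.0]
ft_force: [-0.2, 0.2, -1.2]
finger_gap: 57.7
gripper_force: 64.7
```

Request:
move_arm([
  [0,0,0.7,0,0,0,0.4],
  [0,0,0.7,0,0,0,0.4],
  [0,0,0.5,0,0,0,0.4],
  [0,0,0,0,0,0,0.4],
  [0,0,0,0,0,0,0.4],
])

```text
clock: 9.12
tcp_pos: [653.1, -75.7, 26.0]
tool_rot: [-0.0, 0.596, 0.803, 0.0]
ft_force: [-1.1, 0.2, 0.5]
finger_gap: 57.9
gripper_force: 64.9
```

Force is rising, so the jar is at contact. Half a millimetre more, then open.

Request:
move_arm([
  [0,0,0.5,0,0,0,0.4],
  [0,0,0.3,0,0,0,0.4],
  [0,0,0,0,0,0,0.4],
  [0,0,0,0,0,0,0.8],
  [0,0,0,0,0,0,1],
  [0,0,0,0,0,0,1],
  [0,0,0,0,0,0,1],
  [0,0,0,0,0,0,1],
  [0,0,0,0,0,0,1],
  [0,0,0,0,0,0,1],
])

```text
clock: 9.95
tcp_pos: [653.1, -75.7, 25.0]
tool_rot: [-0.0, 0.596, 0.803, -0.0]
ft_force: [-0.2, -0.8, -0.1]
finger_gap: 85.5
gripper_force: 0.0
```

Request:
move_arm([
  [0,0,-5,0,0,0,1],
  [0,0,-12,0,0,0,1],
  [0,0,-20,0,0,0,1],
  [0,0,-30,0,0,0,1],
  [0,0,-30,0,0,0,1],
  [0,0,-30,0,0,0,1],
  [0,0,-30,0,0,0,1],
  [0,0,-30,0,0,0,1],
  [0,0,-20,0,0,0,1],
  [0,0,-7,0,0,0,1],
  [0,0,0,0,0,0,1],
  [0,0,0,0,0,0,1],
])

```text
clock: 10.95
tcp_pos: [652.8, -75.7, 239.1]
tool_rot: [-0.0, 0.596, 0.803, 0.0]
ft_force: [0.4, 0.4, 0.5]
finger_gap: 85.7
gripper_force: 0.0
```

```bash
python3 -c "
from h import *
go(646.5,93.5,240)"
```

```text
t10.9 tcp [652.8 -75.7 239.1] gap 85.7 grip 0.0 f [0.4 0.4 0.5]
axes [[-0.289, 0.957, 0.0], [0.957, 0.289, 0.0], [0.0, 0.0, -1.0]] shift [163.8  42.8  -0.9]
```

Request:
move_arm([
  [8,2,0,0,0,0,1],
  [16,4,0,0,0,0,1],
  [23,6,0,0,0,0,1],
  [23,6,0,0,0,0,1],
  [23,6,0,0,0,0,1],
  [23,6,0,0,0,0,1],
  [23,6,0,0,0,0,1],
  [16,5,0,0,0,0,1],
  [9,2,0,0,0,0,1],
  [0,0,0,0,0,0,1],
  [0,0,0,0,0,0,1],
  [0,0,0,0,0,0,1],
])

```text
clock: 11.95
tcp_pos: [646.7, 91.6, 238.5]
tool_rot: [0.0, 0.597, 0.802, -0.001]
ft_force: [-0.2, -0.7, -0.3]
finger_gap: 85.4
gripper_force: 0.0
```

```bash
python3 -c "
from h import *
im,_=snap('scene','s2'); im=im[20:200,170:370]
cv2.imwrite('pics/c2.png',cv2.resize(im,None,fx=3,fy=3))
go(646.5,93.5,106)"
```

```text
t12.0 tcp [646.9  91.3 238.7] gap 85.7 grip 0.0 f [0.2 0.4 0.3]
axes [[-0.286, 0.958, -0.001], [0.958, 0.286, -0.001], [-0.001, -0.001, -1.0]] shift [  2.4   0.4 132.7]
```

View pics/c2.png

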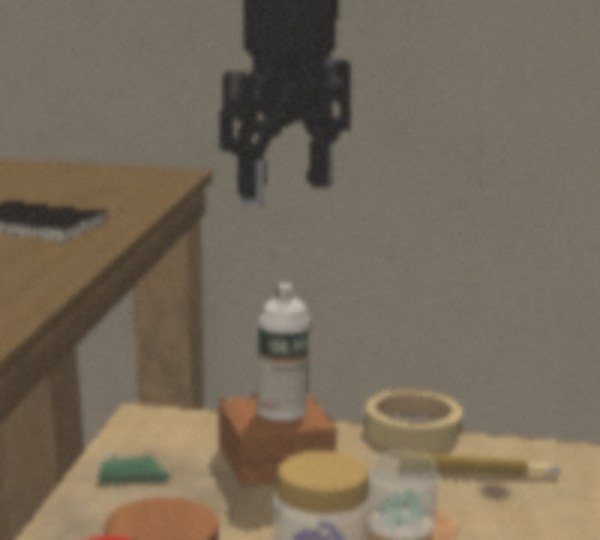

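The open fingers (about (250,190) and (320,180)) stand centred above the can (about (285,290)). Descending.

Request:
move_arm([
  [2,0,10,0,0,0,1],
  [0,0,18,0,0,0,1],
  [0,0,18,0,0,0,1],
  [0,0,18,0,0,0,1],
  [0,0,18,0,0,0,1],
  [0,0,15,0,0,0,1],
  [0,0,12,0,0,0,1],
  [0,0,10,0,0,0,1],
  [0,0,7,0,0,0,1],
  [0,0,4,0,0,0,1],
  [0,0,0,0,0,0,1],
  [0,0,0,0,0,0,1],
])

```text
clock: 13.0
tcp_pos: [646.7, 95.6, 109.5]
tool_rot: [0.0, 0.596, 0.803, 0.0]
ft_force: [0.4, -0.3, 0.4]
finger_gap: 85.7
gripper_force: 0.0
```

Request:
move_arm([
  [0,0,1,0,0,0,0.7],
  [0,0,1,0,0,0,0.6],
  [0,0,0,0,0,0,0.5],
  [0,0,0,0,0,0,0.3],
  [0,0,0,0,0,0,0.3],
  [0,0,0,0,0,0,0.3],
  [0,0,0,0,0,0,0.3],
  [0,0,0,0,0,0,0.3],
  [0,0,0,0,0,0,0.3],
  [0,0,0,0,0,0,0.3],
])

```text
clock: 13.83
tcp_pos: [647.1, 95.8, 107.9]
tool_rot: [0.0, 0.596, 0.803, 0.001]
ft_force: [0.4, 0.6, 5.9]
finger_gap: 45.6
gripper_force: 61.3
```

```bash
python3 -c "
from h import *
go(477.5,24.5,120)"
```

```text
t13.8 tcp [647.1  95.8 107.9] gap 45.6 grip 61.3 f [0.4 0.6 5.9]
axes [[-0.289, 0.957, 0.002], [0.957, 0.289, 0.0], [-0.0, 0.002, -1.0]] shift [ -19.3 -183.   -12.4]
```

Request:
move_arm([
  [0,0,-4,0,0,0,0.3],
  [0,0,-8,0,0,0,0.3],
  [0,0,-12,0,0,0,0.3],
  [0,0,-8,0,0,0,0.3],
  [0,0,-4,0,0,0,0.3],
  [0,0,0,0,0,0,0.3],
  [-1,-6,0,0,0,0,0.3],
  [-1,-12,0,0,0,0,0.3],
  [-2,-16,0,0,0,0,0.3],
  [-2,-18,0,0,0,0,0.3],
  [-2,-18,0,0,0,0,0.3],
  [-2,-18,0,0,0,0,0.3],
])

```text
clock: 14.83
tcp_pos: [563.1, 60.0, 142.4]
tool_rot: [-0.001, 0.596, 0.803, -0.001]
ft_force: [0.3, -0.4, -1.9]
finger_gap: 45.9
gripper_force: 61.9
```

Request:
move_arm([
  [-2,-18,0,0,0,0,0.3],
  [-2,-18,0,0,0,0,0.3],
  [-2,-18,0,0,0,0,0.3],
  [-2,-16,0,0,0,0,0.3],
  [-1,-13,0,0,0,0,0.3],
  [-1,-8,0,0,0,0,0.3],
  [-1,-4,0,0,0,0,0.3],
  [0,0,0,0,0,0,0.3],
  [0,0,0,0,0,0,0.3],
  [0,0,0,0,0,0,0.3],
  [0,0,0,0,0,0,0.3],
])

```text
clock: 15.75
tcp_pos: [478.0, 23.0, 143.1]
tool_rot: [0.0, 0.596, 0.803, 0.0]
ft_force: [-0.1, 0.1, -2.8]
finger_gap: 45.7
gripper_force: 61.9
```

```bash
python3 -c "
from h import *
go(477.5,24.5,71)"
```

```text
t15.8 tcp [478.   23.  143.1] gap 45.7 grip 61.9 f [-0.1  0.1 -2.8]
axes [[-0.289, 0.957, 0.001], [0.957, 0.289, 0.0], [-0.0, 0.001, -1.0]] shift [ 1.5 -0.1 72.1]
```

Request:
move_arm([
  [1,0,6,0,0,0,0.3],
  [0,0,12,0,0,0,0.3],
  [0,0,14,0,0,0,0.3],
  [0,0,14,0,0,0,0.3],
  [0,0,10,0,0,0,0.3],
  [0,0,6,0,0,0,0.3],
  [0,0,4,0,0,0,0.3],
  [0,0,2,0,0,0,0.3],
  [0,0,1,0,0,0,0.3],
  [0,0,0,0,0,0,0.3],
  [0,0,0,0,0,0,0.3],
  [0,0,0,0,0,0,0.3],
])

```text
clock: 16.75
tcp_pos: [477.4, 23.7, 74.6]
tool_rot: [0.0, 0.596, 0.803, 0.0]
ft_force: [0.1, 0.0, -3.1]
finger_gap: 45.8
gripper_force: 61.9
```

Request:
move_arm([
  [0,0,0.7,0,0,0,0.3],
  [0,0,0.7,0,0,0,0.3],
  [0,0,0.6,0,0,0,0.3],
  [0,0,0,0,0,0,0.3],
  [0,0,0,0,0,0,0.3],
])

```text
clock: 17.17
tcp_pos: [476.9, 23.6, 72.0]
tool_rot: [-0.0, 0.596, 0.803, -0.0]
ft_force: [0.2, 0.3, -2.4]
finger_gap: 46.0
gripper_force: 61.9
```

Request:
move_arm([
  [0,0,0.6,0,0,0,0.3],
  [0,0,0.6,0,0,0,0.3],
  [0,0,0.3,0,0,0,0.3],
  [0,0,0,0,0,0,0.3],
  [0,0,0,0,0,0,0.3],
])

```text
clock: 17.58
tcp_pos: [477.0, 23.6, 70.8]
tool_rot: [0.0, 0.596, 0.803, 0.0]
ft_force: [-0.8, 0.5, 2.3]
finger_gap: 45.6
gripper_force: 62.4
```

Request:
move_arm([
  [0,0,0,0,0,0,0.7],
  [0,0,0,0,0,0,1],
  [0,0,0,0,0,0,1],
  [0,0,0,0,0,0,1],
  [0,0,0,0,0,0,1],
  [0,0,0,0,0,0,1],
  [0,0,-5,0,0,0,1],
  [0,0,-12,0,0,0,1],
  [0,0,-20,0,0,0,1],
  [0,0,-25,0,0,0,1],
  [0,0,-25,0,0,0,1],
  [0,0,-25,0,0,0,1],
])

```text
clock: 18.58
tcp_pos: [476.6, 23.5, 183.9]
tool_rot: [-0.0, 0.596, 0.803, -0.0]
ft_force: [0.6, 0.2, 0.2]
finger_gap: 85.2
gripper_force: 0.0
```

Request:
move_arm([
  [0,0,-25,0,0,0,1],
  [0,0,-20,0,0,0,1],
  [0,0,-10,0,0,0,1],
  [0,0,-3,0,0,0,1],
  [0,0,0,0,0,0,1],
  [0,0,0,0,0,0,1],
])

```text
clock: 19.08
tcp_pos: [476.2, 23.6, 239.5]
tool_rot: [-0.001, 0.596, 0.803, -0.001]
ft_force: [0.1, 0.8, -0.4]
finger_gap: 85.4
gripper_force: 0.0
```

```bash
python3 -c "
from h import *
go(476,-195,240)"
```

```text
t19.1 tcp [476.2  23.6 239.5] gap 85.4 grip 0.0 f [ 0.1  0.8 -0.4]
axes [[-0.289, 0.957, -0.002], [0.957, 0.289, -0.0], [0.0, -0.002, -1.0]] shift [-209.2  -63.3   -0.4]
```

Request:
move_arm([
  [-8,-2,0,0,0,0,1],
  [-16,-5,0,0,0,0,1],
  [-24,-7,0,0,0,0,1],
  [-26,-8,0,0,0,0,1],
  [-26,-8,0,0,0,0,1],
  [-26,-8,0,0,0,0,1],
  [-26,-8,0,0,0,0,1],
  [-24,-7,0,0,0,0,1],
  [-16,-5,0,0,0,0,1],
  [-11,-3,0,0,0,0,1],
  [-6,-2,0,0,0,0,1],
  [0,0,0,0,0,0,1],
])

```text
clock: 20.08
tcp_pos: [475.8, -196.6, 239.5]
tool_rot: [-0.001, 0.597, 0.802, -0.001]
ft_force: [0.2, -0.3, -0.1]
finger_gap: 85.3
gripper_force: 0.0
```

Request:
move_arm([
  [0,0,0,0,0,0,1],
  [0,0,10,0,0,0,1],
  [0,0,15,0,0,0,1],
  [0,0,15,0,0,0,1],
  [0,0,10,0,0,0,1],
  [0,0,0,0,0,0,1],
  [0,0,0,0,0,0,1],
  [0,0,0,0,0,0,1],
])

```text
clock: 20.75
tcp_pos: [477.4, -194.5, 191.0]
tool_rot: [0.0, 0.596, 0.803, 0.0]
ft_force: [-0.0, 0.1, 0.9]
finger_gap: 85.9
gripper_force: 0.0
```

```bash
python3 -c "
from h import *
go(476,-195,97)
im,_=snap('scene','s3'); im=im[60:260,140:360]
cv2.imwrite('pics/c3.png',cv2.resize(im,None,fx=3,fy=3))"
```

```text
t20.8 tcp [ 477.4 -194.5  191. ] gap 85.9 grip 0.0 f [-0.   0.1  0.9]
axes [[-0.289, 0.957, 0.001], [0.957, 0.289, -0.0], [-0.0, 0.0, -1.0]] shift [-0.  -1.5 94. ]
```

View pics/c3.png

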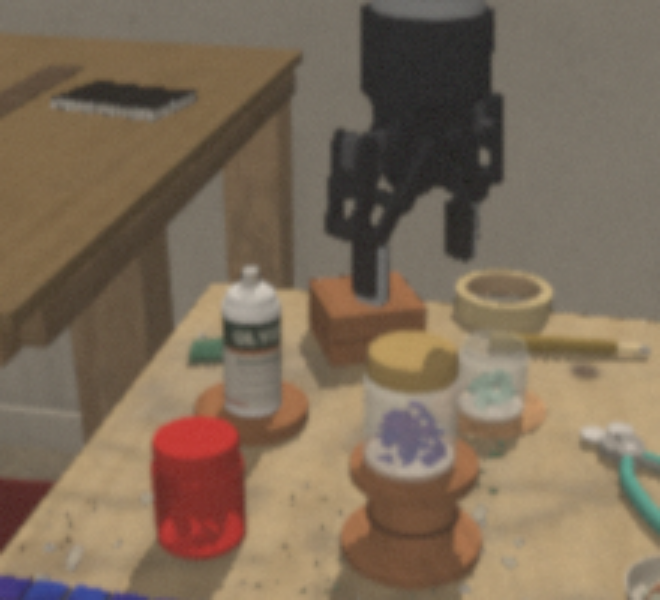

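The can stands upright on the low disc at (252,400), and the short jar is on the cork mat at (490,400). The fingers at (370,290) and (460,250) straddle the lid at (413,350). Descending.

Request:
move_arm([
  [0,-1,8,0,0,0,1],
  [0,0,12,0,0,0,1],
  [0,0,12,0,0,0,1],
  [0,0,12,0,0,0,1],
  [0,0,12,0,0,0,1],
  [0,0,12,0,0,0,1],
  [0,0,12,0,0,0,1],
  [0,0,8,0,0,0,1],
  [0,0,4,0,0,0,1],
  [0,0,2,0,0,0,1],
  [0,0,0,0,0,0,1],
  [0,0,0,0,0,0,1],
])

```text
clock: 21.8
tcp_pos: [476.4, -195.2, 97.0]
tool_rot: [0.0, 0.596, 0.803, 0.0]
ft_force: [0.3, 0.2, 0.2]
finger_gap: 85.4
gripper_force: 0.0
```

Request:
move_arm([
  [0,0,0,0,0,0,0.8],
  [0,0,0,0,0,0,0.6],
  [0,0,0,0,0,0,0.5],
  [0,0,0,0,0,0,0.5],
  [0,0,0,0,0,0,0.5],
  [0,0,0,0,0,0,0.5],
  [0,0,0,0,0,0,0.5],
  [0,0,0,0,0,0,0.5],
])

```text
clock: 22.47
tcp_pos: [476.7, -195.1, 97.5]
tool_rot: [0.001, 0.596, 0.803, 0.0]
ft_force: [-0.9, 0.7, 6.0]
finger_gap: 62.6
gripper_force: 65.1
```

```bash
python3 -c "
from h import *
go(639,92.5,130)"
```

```text
t22.5 tcp [ 476.7 -195.1   97.5] gap 62.6 grip 65.1 f [-0.9  0.7  6. ]
axes [[-0.289, 0.957, 0.001], [0.957, 0.289, -0.0], [-0.001, 0.001, -1.0]] shift [228.4 238.5 -32.2]
```

Request:
move_arm([
  [0,0,-4,0,0,0,0.5],
  [0,0,-8,0,0,0,0.5],
  [0,0,-12,0,0,0,0.5],
  [0,0,-12,0,0,0,0.5],
  [0,0,-8,0,0,0,0.5],
  [0,0,-4,0,0,0,0.5],
  [5,5,0,0,0,0,0.5],
  [10,10,0,0,0,0,0.5],
  [14,15,0,0,0,0,0.5],
  [18,19,0,0,0,0,0.5],
  [20,21,0,0,0,0,0.5],
  [20,21,0,0,0,0,0.5],
])

```text
clock: 23.47
tcp_pos: [538.0, -83.8, 143.9]
tool_rot: [-0.001, 0.597, 0.803, -0.0]
ft_force: [-0.1, -0.2, -1.3]
finger_gap: 62.3
gripper_force: 65.9
```

Request:
move_arm([
  [20,21,0,0,0,0,0.5],
  [20,21,0,0,0,0,0.5],
  [20,21,0,0,0,0,0.5],
  [20,21,0,0,0,0,0.5],
  [19,20,0,0,0,0,0.5],
  [17,18,0,0,0,0,0.5],
  [13,13,0,0,0,0,0.5],
  [8,8,0,0,0,0,0.5],
  [4,4,0,0,0,0,0.5],
  [0,0,0,0,0,0,0.5],
  [0,0,0,0,0,0,0.5],
  [0,0,0,0,0,0,0.5],
])

```text
clock: 24.47
tcp_pos: [637.4, 89.9, 144.4]
tool_rot: [0.0, 0.597, 0.802, -0.001]
ft_force: [-0.3, -0.6, -2.6]
finger_gap: 62.6
gripper_force: 65.9
```

```bash
python3 -c "
from h import *
go(639,92.5,76.5)"
```

```text
t24.5 tcp [637.4  89.9 144.4] gap 62.6 grip 65.9 f [-0.3 -0.6 -2.6]
axes [[-0.287, 0.958, -0.001], [0.958, 0.287, -0.001], [-0.001, -0.001, -1.0]] shift [ 2.1  2.3 67.9]
```

Request:
move_arm([
  [0,0,6,0,0,0,0.5],
  [0,0,12,0,0,0,0.5],
  [0,0,14,0,0,0,0.5],
  [0,0,14,0,0,0,0.5],
  [0,0,8,0,0,0,0.5],
  [0,0,5,0,0,0,0.5],
  [0,0,3,0,0,0,0.5],
  [0,0,2,0,0,0,0.5],
  [0,0,0,0,0,0,0.5],
  [0,0,0,0,0,0,0.5],
  [0,0,0,0,0,0,0.5],
])

```text
clock: 25.38
tcp_pos: [638.6, 92.1, 81.3]
tool_rot: [0.0, 0.596, 0.803, 0.0]
ft_force: [-0.6, 0.4, -2.3]
finger_gap: 62.8
gripper_force: 65.9
```

```bash
python3 -c "
from h import *
go(639,92.5,76.5)"
```

```text
t25.4 tcp [638.6  92.1  81.3] gap 62.8 grip 65.9 f [-0.6  0.4 -2.3]
axes [[-0.289, 0.957, 0.001], [0.957, 0.289, 0.0], [-0.0, 0.001, -1.0]] shift [0.2 0.5 4.8]
```

Request:
move_arm([
  [0,0,1,0,0,0,0.5],
  [0,0,1,0,0,0,0.5],
  [0,0,1,0,0,0,0.5],
  [0,0,0.7,0,0,0,0.5],
  [0,0,0.7,0,0,0,0.5],
  [0,0,0,0,0,0,0.5],
  [0,0,0,0,0,0,0.5],
  [0,0,0,0,0,0,0.5],
])

```text
clock: 26.05
tcp_pos: [638.0, 92.1, 76.6]
tool_rot: [-0.0, 0.596, 0.803, 0.0]
ft_force: [-3.4, -0.1, 3.8]
finger_gap: 62.5
gripper_force: 66.4
```

Contact. Open and rise.

Request:
move_arm([
  [0,0,0,0,0,0,0.8],
  [0,0,0,0,0,0,1],
  [0,0,0,0,0,0,1],
  [0,0,0,0,0,0,1],
  [0,0,0,0,0,0,1],
  [0,0,0,0,0,0,1],
  [0,0,-5,0,0,0,1],
  [0,0,-10,0,0,0,1],
  [0,0,-20,0,0,0,1],
  [0,0,-25,0,0,0,1],
  [0,0,-25,0,0,0,1],
  [0,0,-25,0,0,0,1],
])

```text
clock: 27.05
tcp_pos: [638.1, 91.9, 188.3]
tool_rot: [0.0, 0.596, 0.803, 0.0]
ft_force: [-0.5, 0.4, 0.3]
finger_gap: 85.3
gripper_force: 0.0
```

Request:
move_arm([
  [0,0,-20,0,0,0,1],
  [0,0,-10,0,0,0,1],
  [0,0,-5,0,0,0,1],
  [-8,-2,0,0,0,0,1],
  [-16,-4,0,0,0,0,1],
  [-23,-6,0,0,0,0,1],
  [-23,-6,0,0,0,0,1],
  [-23,-6,0,0,0,0,1],
  [-23,-6,0,0,0,0,1],
  [-20,-5,0,0,0,0,1],
  [-14,-3,0,0,0,0,1],
  [-8,-1,0,0,0,0,1],
])

```text
clock: 28.05
tcp_pos: [645.2, -73.9, 219.8]
tool_rot: [-0.001, 0.598, 0.802, -0.001]
ft_force: [1.1, -0.3, -0.1]
finger_gap: 85.8
gripper_force: 0.0
```

Request:
move_arm([
  [-6,0,0,0,0,0,1],
  [0,0,0,0,0,0,1],
  [0,0,0,0,0,0,1],
  [0,0,0,0,0,0,1],
])

```text
clock: 28.38
tcp_pos: [648.2, -74.3, 220.9]
tool_rot: [-0.0, 0.595, 0.803, 0.0]
ft_force: [0.0, -0.5, 1.4]
finger_gap: 85.6
gripper_force: 0.0
```

```bash
python3 -c "
from h import *
go(653,-75.7,27)"
```

```text
t28.4 tcp [648.2 -74.3 220.9] gap 85.6 grip 0.0 f [ 0.  -0.5  1.4]
axes [[-0.291, 0.957, -0.0], [0.957, 0.291, 0.001], [0.001, -0.0, -1.0]] shift [ -3.    4.2 193.9]
```

Request:
move_arm([
  [-3,4,10,0,0,0,1],
  [0,0,18,0,0,0,1],
  [0,0,22,0,0,0,1],
  [0,0,22,0,0,0,1],
  [0,0,22,0,0,0,1],
  [0,0,22,0,0,0,1],
  [0,0,20,0,0,0,1],
  [0,0,14,0,0,0,1],
  [0,0,0,0,0,0,1],
  [0,0,0,0,0,0,1],
])

```text
clock: 29.22
tcp_pos: [652.3, -77.4, 70.2]
tool_rot: [-0.001, 0.596, 0.803, -0.0]
ft_force: [0.2, -0.0, 1.4]
finger_gap: 85.5
gripper_force: 0.0
```

```bash
python3 -c "
from h import *
go(653,-75.7,26.5)"
```

```text
t29.2 tcp [652.3 -77.4  70.2] gap 85.5 grip 0.0 f [ 0.2 -0.   1.4]
axes [[-0.29, 0.957, -0.002], [0.957, 0.29, 0.0], [0.001, -0.002, -1.0]] shift [ 1.4  1.3 43.7]
```

Request:
move_arm([
  [1,0,10,0,0,0,1],
  [0,0,12,0,0,0,1],
  [0,0,10,0,0,0,1],
  [0,0,7,0,0,0,1],
  [0,0,4,0,0,0,1],
  [0,0,0,0,0,0,1],
  [0,0,0,0,0,0,1],
  [0,0,0,0,0,0,1],
])

```text
clock: 29.88
tcp_pos: [652.8, -77.1, 28.5]
tool_rot: [0.0, 0.596, 0.803, 0.0]
ft_force: [-0.8, -0.5, 0.3]
finger_gap: 85.4
gripper_force: 0.0
```

Request:
move_arm([
  [0,0,0,0,0,0,0.7],
  [0,0,0,0,0,0,0.5],
  [0,0,0,0,0,0,0.4],
  [0,0,0,0,0,0,0.4],
  [0,0,0,0,0,0,0.4],
  [0,0,0,0,0,0,0.4],
  [0,0,0,0,0,0,0.4],
  [0,0,0,0,0,0,0.4],
  [0,0,0,0,0,0,0.4],
])

```text
clock: 30.63
tcp_pos: [653.4, -77.0, 29.4]
tool_rot: [0.001, 0.596, 0.803, 0.001]
ft_force: [-0.0, -0.5, 6.3]
finger_gap: 57.8
gripper_force: 64.9
```

```bash
python3 -c "
from h import *
go(480,-196,150)"
```

```text
t30.6 tcp [653.4 -77.   29.4] gap 57.8 grip 64.9 f [-0.  -0.5  6.3]
axes [[-0.289, 0.957, 0.002], [0.957, 0.289, 0.0], [-0.001, 0.002, -1.0]] shift [ -63.9 -200.1 -121. ]
```

Request:
move_arm([
  [0,0,-4,0,0,0,0.4],
  [0,0,-10,0,0,0,0.4],
  [0,0,-16,0,0,0,0.4],
  [0,0,-20,0,0,0,0.4],
  [0,0,-20,0,0,0,0.4],
  [0,0,-20,0,0,0,0.4],
  [0,0,-12,0,0,0,0.4],
  [0,0,-6,0,0,0,0.4],
  [-2,-5,-2,0,0,0,0.4],
  [-4,-11,0,0,0,0,0.4],
  [-5,-16,0,0,0,0,0.4],
  [-6,-19,0,0,0,0,0.4],
])

```text
clock: 31.63
tcp_pos: [606.5, -108.1, 136.5]
tool_rot: [-0.001, 0.596, 0.803, -0.001]
ft_force: [0.2, -1.1, -1.6]
finger_gap: 57.4
gripper_force: 64.5
```

Request:
move_arm([
  [-6,-19,0,0,0,0,0.4],
  [-6,-19,0,0,0,0,0.4],
  [-6,-19,0,0,0,0,0.4],
  [-6,-19,0,0,0,0,0.4],
  [-6,-19,0,0,0,0,0.4],
  [-6,-19,0,0,0,0,0.4],
  [-5,-16,0,0,0,0,0.4],
  [-4,-11,0,0,0,0,0.4],
  [-2,-6,0,0,0,0,0.4],
  [0,-2,0,0,0,0,0.4],
  [0,0,0,0,0,0,0.4],
  [0,0,0,0,0,0,0.4],
])

```text
clock: 32.63
tcp_pos: [480.3, -195.3, 138.2]
tool_rot: [0.0, 0.596, 0.803, 0.0]
ft_force: [0.1, 0.1, -2.2]
finger_gap: 57.9
gripper_force: 64.5
```

Request:
move_arm([
  [-6,0,0,0,0,0,0.4],
  [0,0,0,0,0,0,0.4],
  [0,0,0,0,0,0,0.4],
  [0,0,0,0,0,0,0.4],
])

```text
clock: 32.97
tcp_pos: [481.5, -201.6, 138.1]
tool_rot: [-0.0, 0.596, 0.803, -0.0]
ft_force: [-0.1, 0.0, -2.0]
finger_gap: 57.7
gripper_force: 64.5
```

```bash
python3 - <<'E'
from h import *
go(480,-196,99.4)
W=world('top',snap('top','t4')[1]).reshape(-1,3); S=world('scene',snap('scene','s4')[1]).reshape(-1,3)
for n,w,dz in(('top',W,1),('scene',S,-1.5)):
  for t,xy,r,zl,zh in(('high',(480,-196),60,69,77),('mid',(639,92),75,48,56),('lid',(638,92),45,128,142),('low',(477,24),60,11,19),('can',(477,24),45,35,95),('jar',(480,-196),45,165,188)):
    k=w[(np.hypot(*(w[:,:2]-xy).T)<r)&(w[:,2]>zl+dz)&(w[:,2]<zh+dz)]
    if len(k)>9: q=cv2.minEnclosingCircle(k[:,:2].astype(np.float32)); print(n,t,len(k),np.round(q[0],1),round(q[1],1),round(np.median(k[:,2]),1))
E
```

```text
t33.0 tcp [ 481.5 -201.6  138.1] gap 57.7 grip 64.5 f [-0.1  0.  -2. ]
axes [[-0.289, 0.957, -0.0], [0.957, 0.289, -0.0], [0.0, -0.0, -1.0]] shift [ 5.8  0.2 38.7]
top mid 632 [641.8  94.5] 62.6 53.2
top lid 604 [638.7  92.7] 29.9 136.2
top low 743 [479.2  26.1] 47.9 16.2
top can 105 [477.   20.5] 23.1 68.3
scene high 819 [ 478.1 -196.8] 44.5 71.2
scene mid 137 [637.2  92.5] 62.3 49.9
scene lid 141 [633.6  93.1] 31.7 132.9
scene low 345 [476.1  23.2] 48.4 13.1
scene can 443 [475.9  19.7] 23.8 64.7
scene jar 347 [ 481.3 -206.5] 43.5 170.8
```

Request:
move_arm([
  [3,0,0,0,0,0,0.4],
  [3,0,5,0,0,0,0.4],
  [0,0,8,0,0,0,0.4],
  [0,0,8,0,0,0,0.4],
  [0,0,6,0,0,0,0.4],
  [0,0,4,0,0,0,0.4],
  [0,0,3,0,0,0,0.4],
  [0,0,1,0,0,0,0.4],
  [0,0,0,0,0,0,0.4],
  [0,0,0,0,0,0,0.4],
  [0,0,0,0,0,0,0.4],
])

```text
clock: 33.98
tcp_pos: [479.7, -196.2, 103.5]
tool_rot: [0.0, 0.596, 0.803, 0.0]
ft_force: [-0.0, 0.4, -2.1]
finger_gap: 57.7
gripper_force: 64.5
```

Request:
move_arm([
  [0,0,1,0,0,0,0.4],
  [0,0,0.7,0,0,0,0.4],
  [0,0,0.7,0,0,0,0.4],
  [0,0,0.5,0,0,0,0.4],
  [0,0,0,0,0,0,0.4],
  [0,0,0,0,0,0,0.4],
  [0,0,0,0,0,0,0.4],
])

```text
clock: 34.57
tcp_pos: [479.5, -196.0, 100.3]
tool_rot: [0.0, 0.596, 0.803, 0.0]
ft_force: [-0.3, -0.4, -0.7]
finger_gap: 57.8
gripper_force: 64.5
```

Request:
move_arm([
  [0,0,0.5,0,0,0,0.4],
  [0,0,0.5,0,0,0,0.4],
  [0,0,0.4,0,0,0,0.4],
  [0,0,0,0,0,0,0.4],
  [0,0,0,0,0,0,0.4],
])

```text
clock: 34.98
tcp_pos: [479.5, -196.0, 99.3]
tool_rot: [0.0, 0.596, 0.803, 0.0]
ft_force: [-2.0, 2.3, 5.1]
finger_gap: 57.2
gripper_force: 65.1
```

Contact. Release, rise, and move aside toward the robot's left to clear the view.

Request:
move_arm([
  [0,0,0,0,0,0,0.8],
  [0,0,0,0,0,0,1],
  [0,0,0,0,0,0,1],
  [0,0,0,0,0,0,1],
  [0,0,0,0,0,0,1],
  [0,0,0,0,0,0,1],
  [0,0,-5,0,0,0,1],
  [0,0,-12,0,0,0,1],
  [0,0,-20,0,0,0,1],
  [0,0,-25,0,0,0,1],
  [0,0,-25,0,0,0,1],
  [0,0,-25,0,0,0,1],
])

```text
clock: 35.98
tcp_pos: [479.3, -196.2, 213.1]
tool_rot: [0.0, 0.596, 0.803, 0.0]
ft_force: [1.1, -0.1, -0.6]
finger_gap: 85.1
gripper_force: 0.0
```

Request:
move_arm([
  [0,0,-20,0,0,0,1],
  [0,0,-15,0,0,0,1],
  [-10,0,0,0,0,0,1],
  [-20,0,0,0,0,0,1],
  [-25,0,0,0,0,0,1],
  [-25,0,0,0,0,0,1],
  [-25,0,0,0,0,0,1],
  [-25,0,0,0,0,0,1],
  [-25,0,0,0,0,0,1],
  [-20,0,0,0,0,0,1],
  [-10,0,0,0,0,0,1],
  [0,0,0,0,0,0,1],
])

```text
clock: 36.98
tcp_pos: [531.9, -376.1, 245.3]
tool_rot: [-0.0, 0.598, 0.802, -0.001]
ft_force: [-0.3, 0.2, -0.4]
finger_gap: 85.1
gripper_force: 0.0
```

```bash
python3 - <<'E'
from h import *
go(480,-196,99.4)
a,D=snap('top','t5'); b,E=snap('scene','s5')
cv2.imwrite('pics/c5.png',cv2.resize(a[60:300,100:400],None,fx=2.5,fy=2.5)); 
cv2.imwrite('pics/c5s.png',cv2.resize(b[90:290,140:360],None,fx=3,fy=3))
W=world('top',D).reshape(-1,3); S=world('scene',E).reshape(-1,3)
for n,w,dz in(('top',W,1),('scene',S,-1.5)):
  for t,xy,r,zl,zh in(('high',(480,-196),60,69,77),('jar',(480,-196),45,128,142),('mid',(639,92),75,48,56),('lid',(638,92),45,128,142),('low',(477,24),60,11,19),('can',(477,24),45,35,125)):
    k=w[(np.hypot(*(w[:,:2]-xy).T)<r)&(w[:,2]>zl+dz)&(w[:,2]<zh+dz)]
    if len(k)>9: q=cv2.minEnclosingCircle(k[:,:2].astype(np.float32)); print(n,t,len(k),np.round(q[0],1),round(q[1],1),round(np.median(k[:,2]),1))
E
```

```text
t37.0 tcp [ 531.9 -376.1  245.3] gap 85.1 grip 0.0 f [-0.3  0.2 -0.4]
axes [[-0.286, 0.958, -0.001], [0.958, 0.286, -0.002], [-0.001, -0.002, -1.0]] shift [187.6   1.9 145.7]
top high 559 [ 481.3 -194.8] 43.8 74.4
top jar 101 [ 479.6 -193.5] 28.3 134.8
top mid 629 [642.2  93.9] 63.0 53.2
top lid 604 [638.6  92.4] 29.9 136.2
top low 749 [478.8  26.1] 47.9 16.3
top can 466 [480.4  24.7] 25.1 115.1
scene high 405 [ 477.9 -197.1] 44.5 71.1
scene jar 196 [ 477.9 -196.3] 27.7 130.2
scene mid 257 [638.4  91.9] 60.6 50.0
scene lid 173 [636.2  90.5] 30.9 132.9
scene low 341 [475.8  24.3] 48.3 13.3
scene can 696 [477.3  20.6] 25.0 81.2
```

View pics/c5.png

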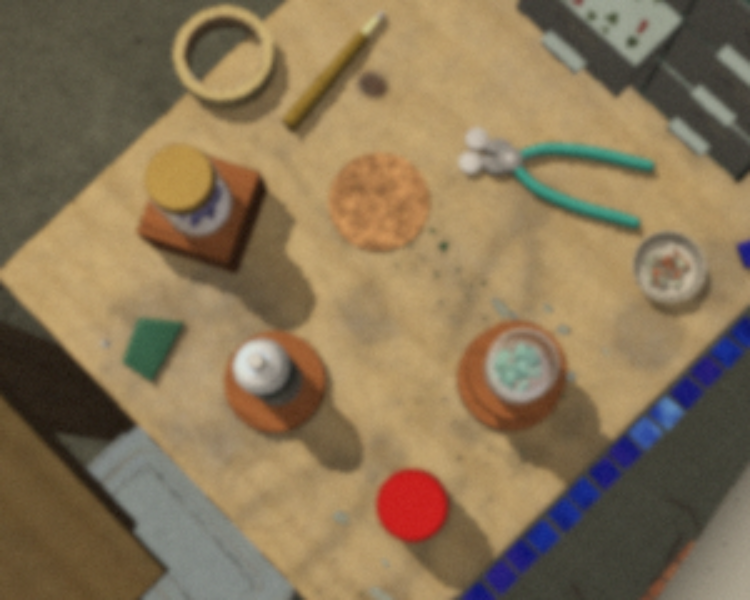

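View pics/c5s.png

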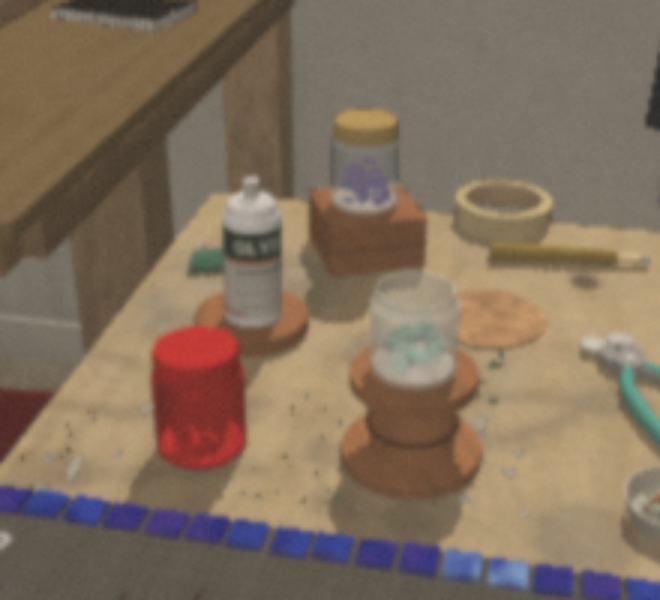

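The can is on the low disc at (262,365), the lidded jar on the block at (180,180), and the short jar on the spool at (522,365), all in the top crop. All three are upright and within about 4 mm of centre. The dish, nippers, glass and red jar have not moved, so I'm handing in.

```bash
python3 -c "
from h import *
print(manip.finish_job())"
```

```text
the job is handed in; nothing more can be done
None
```

I handed the job in at about 37 s: the tall can is on the low riser, the lidded jar on the middle and the short jar on the high one, all upright and within about 4 mm of centre, with the dish, nippers and glass unmoved.

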